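# Couple the quick-release arm to its ball post

## Task

Take the quick-release arm off its parking stand by its upright handle and lower its socket over the ball of the post stand, the far end of the arm between the two guide pins; with the lever still up, push the socket firmly but gently until it is fully home on the ball. Then let go and press the latch lever all the way down so that the arm is locked on, without overloading the post or disturbing the glassware.

Things in the scene. Friction and masses are not known exactly. Their poses are not given: they have to be found in the camera images.
- coupler: loose quick-release arm, bare aluminium, 0.32 kg: upside-down round cup (46 mm wide, 34 mm bore, mouth lip 54 mm wide, 44 mm bore, 5 mm deep) with a handle on top and a channel arm reaching sideways. Origin: socket centre = ball centre when home. z up, +x along the arm to its end at x = 98 mm. Cup mouth z = -8, cup top z = 26; arm 26 mm wide, z = 0 to 16 mm. The raised lever's hook hangs down to z = -30 mm
- handle (a point): grip point of the arm's upright handle, on the socket axis, 50 mm above the arm's origin. Same axes as the arm. Handle 18 mm across y, 24 mm along x, from z = 26 to 66 mm of the arm's frame, then a flush dark cap of the same section up to 70.5 mm. Grip it across y, from above
- socket_ring (a point): stiff black sliding friction ring in the cup; point on the socket axis, on its lower face: 5.9 mm above the arm's origin at the start, 13.9 mm when home. It meets the ball 8 mm before home and resists with about 8 N all the way; it does not spring back, and the arm's own weight does not push it in. Home is felt as a hard stop beyond these 8 N
- post_base: fixed post stand: dark plate 150 x 84 x 12 mm with a post in a clamped boss. Origin on the bench straight below the ball, +x along the plate, z up. On the post a steel ball (32 mm, 10 mm neck); its centre is 97 to 121 mm above the bench, set differently each time and not measured: find it by feel or sight. More than 40 N between arm and stand is an overload
- pins (a point): point on top of the plate (12 mm above the bench), 86 mm along the stand's +x from the ball's axis, below the rest for the arm's far end. The rest, carried by the post, has its flat top level with the ball's centre; beside it two round-topped 6 mm guide pins stand at 19 mm either side, 3 mm play each side of the arm, tops 12 mm above the ball's centre. The mounted arm points along this +x
- park_stand: fixed aluminium parking stand without a ball: plate 150 x 72 mm, two blocks carrying the cup's mouth, a third carrying the arm's far end. Origin on the bench below the socket of the parked arm, +x along the parked arm. The parked arm's origin is 52 mm above the bench; it lifts straight up
- latch_lever (a joint): steel latch lever on the arm, hinged across it at x = 32 mm, z = 6 mm of the arm's frame: 0 = fully up (50 degrees above the arm), grows as it is pressed down, 0.87 = fully down, lying on the arm (hard stop). Stiff hinge: about 4 to 7 N at the pad, stays where it is left. Its hook swings under the ball, and is blocked if the socket is not home
- lever_pad (a point): middle of the top of the lever's black thumb pad (24 mm across, 18 mm along the lever), 54 mm from the hinge. In the arm's frame it is about x = 53, z = 56 mm when fully up and x = 84, z = 22 mm when fully down
- small_bottle: clear stoppered bottle, 37 mm wide, 74 mm high, origin at its foot; to be left alone
- amber_bottle: brown stoppered bottle, 44 mm wide, 78 mm high, origin at its foot; to be left alone
- conical_flask: conical flask, 63 mm wide, 112 mm high, origin at its foot; to be left alone
Things that resemble listed ones, but are neither listed nor needed, are in the scene too. What is shaped like the coupler but purple is not meant.

How it is judged (in metres and radians):
On the way, in this order (a step that is already met when the one before it is completed fails the run):
1. the socket is fully home on the ball (its ring pushed in to within 1 mm of the end), arm level and along the stand, while the lever is still up (below 0.35 rad) (z of socket_ring in the frame of coupler above 0.0129 m and horizontal distance between coupler and post_base below 0.003 m and height (world z) of coupler above 0.094 m and angle between coupler's own z axis and vertical below 0.06 rad and angle between the x axis of coupler and the x axis of post_base, either way round below 0.08 rad and value of joint latch_lever below 0.35 rad), for 0.2 s.
2. the lever is pressed fully down (beyond 0.8 rad) with the socket home (z of socket_ring in the frame of coupler above 0.0129 m and horizontal distance between coupler and post_base below 0.003 m and height (world z) of coupler above 0.094 m and angle between coupler's own z axis and vertical below 0.06 rad and angle between the x axis of coupler and the x axis of post_base, either way round below 0.08 rad and value of joint latch_lever above 0.8 rad), for 0.2 s.
At the end, for the whole second after the job is handed in: The arm sits on the ball of the post stand: socket ring pushed in to within 1 mm of the end, socket axis within 3 mm of the post's axis, level within 0.06 rad, along the stand within 0.08 rad (between the guide pins), not lower than 94 mm, the lever down beyond 0.8 rad of its 0.87, at rest (all of step 2 and linear speed of coupler below 0.02 m/s); the robot touches nothing.
It fails at once if the post is loaded with more than 40 N (contact force between coupler and post_base above 40 N).
It fails at once if the arm is tipped over or dropped (tilted more than 0.6 rad) (angle between coupler's own z axis and vertical above 0.6 rad).
It fails at once if glassware is moved more than 30 mm (distance of any of small_bottle, amber_bottle, conical_flask from where it was at the start of the episode above 0.03 m).
It also fails if it takes over 67 s, if anything falls off the work surface, if the arm or the gripper's body presses on something with over 40 N, if the wrist force passes 120 N, or if a joint passes its speed limit or range.

## Robot

A 6-joint arm with a two-finger parallel gripper is mounted at the origin on the work surface; the furniture and walls round the work are solid. World frame = base frame: x ahead of the robot, y to its left, z up, the work surface at z = 0. Lengths are in m, angles in degrees, forces in N, time in s.
With the tool pointing down it reaches from about 0.3 to 0.75 m from the base axis. Payload 8.5 kg.
Tool frame: the origin (TCP) lies at the very end of the fingers, on their centre line; the grasp point (between the pads) lies 19 mm behind it; z points along the fingers, y is the line along which they close (so a half turn about z gives the same grasp; the last joint's range is limited). The gripper opens to 85 mm and grips with 20 to 120 N. Pads are 22 mm wide; open, the fingers measure 114 mm over their backs; the gripper's body (76 mm by 85 mm) begins 54 mm behind the grasp point. The pads swing forward as they close: fully open they stand 13 mm farther back than shut.
Start: joints at [59.341, 21.807, 74.336, -0, 83.858, -12.336], TCP at [0.173, 0.522, 0.231] pointing down, gripper open.
Joint ranges: [-178.18, 178.18], [-50.72, 133.34], [12.68, 142.11], [-81.47, 261.47], [9.98, 163.14], [-165.26, 165.26]. Speed limits (degrees/s): [136.94, 136.94, 180, 180, 180, 180].

## Interface

Orientations are given as a 3x3 rotation matrix whose columns are the frame's x, y, z axes.
In Python, from rig import env, optics, spotter gives the robot as it stands.
- The arm moves only by the shell command python3 -m crank 'ROWS' [FORCE]. ROWS is JSON, one flat list of numbers, 5 for each row, row after row: the finger opening in cm, from 0 to 8.54, then the shift along the tool's x, y, z in cm, then the turn about the tool's z in rad. A call has exactly 8 rows; each row shifts and turns the commanded pose from where the row before left it, along the tool's axes as they then stand; what a row does not reach is not made up. A row lasts 1/12 s, in which the tool goes at most 41.7 mm and 7.16 degrees, less where a joint would pass 70% of its speed; a pose out of reach is approached as far as the arm can. A call is refused whole if a number of a shift passes 4.17 or a number of a turn 0.125, either way. A call with a gripper value outside its range is refused whole. The fingers move at their own pace and stop on an object; FORCE is the grip in N (left out, the last holds). Time passes only in rows, so rows that do not move let the fingers close, or fill a call up. It gives the time, the measured TCP pose, the force, the opening and the grip force at its end, in the units of the state.
- env.observe(): the state, without advancing time (a new reading comes with each control period).
- optics.get_image(name): name is "scene" or "top" or "wrist"; returns a dict with "color" (420x560x3 uint8, red, green, blue), "intrinsics" (3x3 intrinsics, pixels), "pose" (4x4, takes a point from camera to world coordinates). Camera axes: x right, y up, looking along -z (the intrinsics and any distortion apply to the point x, -y, -z); pixel columns grow to the right and rows downward; lengths in m; the calibration is good to about 2 mm. The wrist camera is an equidistant fisheye: a pixel r from the principal point sees the ray r / f radians off the axis. A picture is of the moment at which its call begins. There is no depth.
- env.close_job(): hands the job in; it is judged then, once.
Trained networks look in a picture, given as the dict that the camera call returned (one of the last four; its "shot" number tells which), for a name from the list of things; names that differ only in an ending like _2 or _b are one class to them, and where a whole thing is asked for, a point or a joint stands for the part that bears it (a point fixed in the world has none). Each returns a list of dicts, best first, with "score" (0 to 1); they miss things now and then, are a little off and sometimes report something else, mostly with a low value. They report only what shows in the picture. A call takes as long as a camera call. They do not tell look-alikes from the thing itself.
- spotter.look_for(picture, query): "at" ([column, row] as shares, 0 to 1, of the picture: columns of its width, rows of its height, amid what is visible of it).
The state is a dict: "time_s": time; "q": joint angles; "qvel": joint speeds; "joint_efforts": joint torques, N m; "position": TCP position; "tool_rot": TCP orientation; "ft_force": force on the tool from outside, world axes, zero at the start; "wrist_torque": the same for the moment, N m; "grip_width": finger opening in m; "gripper_force": force on a finger pad.
Only numpy, scipy, OpenCV 4.12 (cv2) and the standard library are available. Lean on these libraries where they do the work, as an engineer would, in place of code of your own. Each camera call takes 0.05 s, during which the arm holds its last target. There are 200 camera calls.

## Working session

There is one attempt and no reset: what is moved stays moved. The work goes in short steps, Python scripts to look and compute and a shell command to move; the robot and the scene stay as the last step left them, time stands still between calls to the robot, and variables do not carry over. Pictures are saved under pics/ and viewed, at most 10 in all, crops included, and the job is handed in when it is done.

```bash
mkdir -p pics; ls; cat > h.py <<'E'
import numpy as np, cv2
from rig import env, optics, spotter
def save(p,n): cv2.imwrite('pics/'+n,p['color'][:,:,::-1])
def ray(p,u,v,fish=False):
    K=np.array(p['intrinsics']);T=np.array(p['pose'])
    x=(u-K[0,2])/K[0,0];y=(v-K[1,2])/K[1,1]
    if fish:
        t=np.hypot(x,y);s=np.sin(t)/t if t>1e-9 else 1
        d=np.array([x*s,-y*s,-np.cos(t)])
    else: d=np.array([x,-y,-1.])
    d=T[:3,:3]@d
    return T[:3,3],d/np.linalg.norm(d)
def atz(p,u,v,z,fish=False):
    o,d=ray(p,u,v,fish); return o+d*(z-o[2])/d[2]
def proj(p,P,fish=False):
    K=np.array(p['intrinsics']);T=np.array(p['pose'])
    c=T[:3,:3].T@(np.array(P)-T[:3,3]);x,y,z=c[0],-c[1],-c[2]
    if fish:
        r=np.hypot(x,y);t=np.arctan2(r,z);x,y=x/r*t,y/r*t
    else: x,y=x/z,y/z
    return K[0,0]*x+K[0,2],K[1,1]*y+K[1,2]
def tri(rays):
    A=np.zeros((3,3));b=np.zeros(3)
    for o,d in rays:
        M=np.eye(3)-np.outer(d,d);A+=M;b+=M@o
    return np.linalg.solve(A,b)
E
python3 - <<'E'
from h import *
s=env.observe(); print(s)
for n in ['scene','top','wrist']:
    p=optics.get_image(n); save(p,n+'0.png'); print(n,np.round(p['intrinsics'],1).tolist(),np.round(p['pose'],3).tolist())
    for q in ['coupler','handle','lever_pad','post_base','pins','park_stand','socket_ring','small_bottle','amber_bottle','conical_flask']:
        r=spotter.look_for(p,q); print(q,[(round(a['score'],2),round(a['at'][0]*560),round(a['at'][1]*420)) for a in r[:3]])
a=cv2.imread('pics/scene0.png');b=cv2.imread('pics/top0.png')
cv2.imwrite('pics/both.png',cv2.resize(np.vstack([a,b]),None,fx=.714,fy=.714))
E
```

```text
pics
{'time_s': 0.0, 'q': array([ 5.93397526e+01,  2.18433799e+01,  7.43847681e+01, -4.43716112e-04,
        8.38576545e+01, -1.23365130e+01]), 'qvel': array([ 0.06251951, -0.1109792 ,  0.04587069,  0.01055427, -0.01292264,
       -0.03540717]), 'joint_efforts': array([ 1.21510529e-03, -4.48459196e+01, -2.31285095e+01, -1.02302731e-04,
        4.68106678e-03, -4.89585545e-06]), 'position': array([0.17277309, 0.52185604, 0.23068929]), 'tool_rot': array([[-9.49295471e-01,  3.14384375e-01, -7.57039638e-04],
       [ 3.14385131e-01,  9.49294643e-01, -1.29211686e-03],
       [ 3.12432322e-04, -1.46460269e-03, -9.99998879e-01]]), 'ft_force': array([-0.05130047, -0.22363957, -0.37288016]), 'wrist_torque': array([-0.00973726, -0.07733621, -0.01027215]), 'gripper_force': 0.0, 'grip_width': 0.08538270508314623}
scene [[498.0, 0.0, 282.9], [0.0, 498.0, 210.7], [0.0, 0.0, 1.0]] [[0.725, 0.503, -0.471, -0.0], [-0.689, 0.516, -0.509, -0.378], [-0.013, 0.693, 0.72, 0.805], [0.0, 0.0, 0.0, 1.0]]
coupler [(0.72, 144, 266), (0.61, 190, 196)]
handle [(0.91, 187, 201), (0.64, 143, 266)]
lever_pad [(0.59
[... 548 characters left out ...]
e [(0.81, 353, 184), (0.44, 211, 249)]
pins [(0.84, 349, 184)]
park_stand [(0.65, 229, 240), (0.47, 299, 228)]
socket_ring []
small_bottle [(0.67, 298, 225)]
amber_bottle [(0.84, 322, 116)]
conical_flask [(0.93, 366, 116)]
wrist [[325.2, 0.0, 277.5], [0.0, 325.2, 209.5], [0.0, 0.0, 1.0]] [[0.315, -0.904, -0.29, 0.098], [0.949, 0.299, 0.096, 0.547], [0.0, -0.306, 0.952, 0.374], [0.0, 0.0, 0.0, 1.0]]
coupler [(0.93, 185, 357), (0.75, 104, 272)]
handle [(0.97, 100, 270), (0.65, 191, 362)]
lever_pad [(0.79, 114, 254), (0.61, 137, 391)]
post_base [(0.42, 105, 412)]
pins []
park_stand [(0.88, 202, 337)]
socket_ring [(0.73, 188, 363)]
small_bottle []
amber_bottle []
conical_flask [(0.62, 105, 417)]
```

```bash
python3 - <<'E'
import cv2,numpy as np
a=cv2.imread('pics/scene0.png')[130:330,90:470];b=cv2.imread('pics/top0.png')[70:350,160:440]
cv2.imwrite('pics/a.png',cv2.resize(a,None,fx=2.1,fy=2.1,interpolation=cv2.INTER_CUBIC));cv2.imwrite('pics/b.png',cv2.resize(b,None,fx=2.1,fy=2.1,interpolation=cv2.INTER_CUBIC))
E
```

```text
(no output)
```

View pics/a.png

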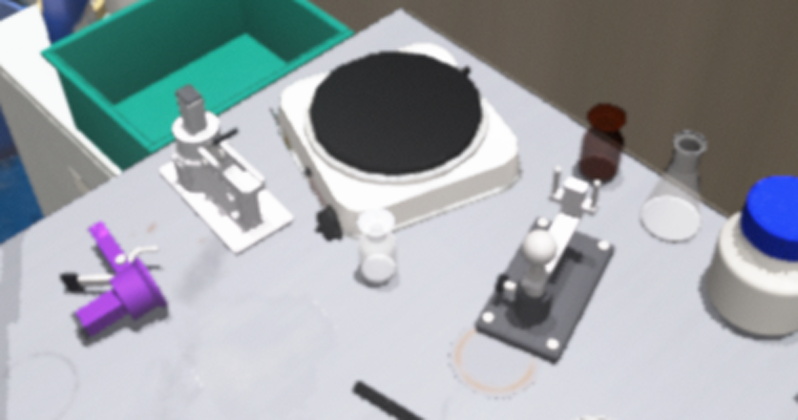

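View pics/b.png

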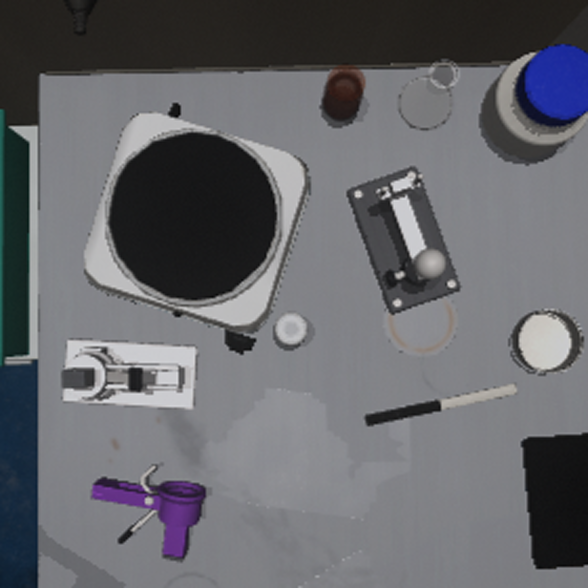

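View pics/wrist0.png

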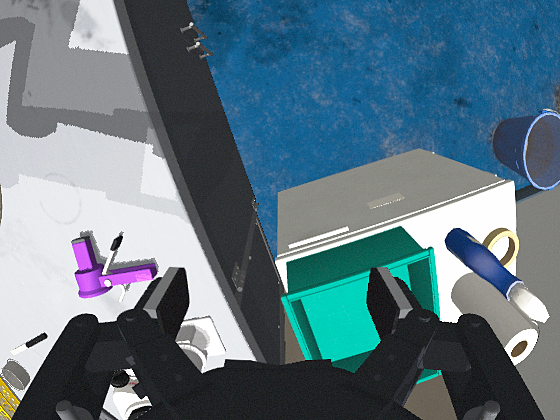

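The pictures show the parked aluminium arm with its dark cap at scene (180,178) and top (196,250). The purple look-alike is at scene (143,266) and top (239,307). The bare ball of the post stand is at scene (347,248) and top (364,195), with pins at scene about (362,220) and top (350,158). I choose the aluminium arm and will check it in a zoomed mosaic.

```bash
python3 - <<'E'
import cv2,numpy as np
S=cv2.imread('pics/scene0.png');T=cv2.imread('pics/top0.png')
def c(im,x,y,w=80,h=60):
    o=cv2.resize(im[y:y+h,x:x+w],(400,300),interpolation=cv2.INTER_CUBIC)
    for k in range(0,w,10):
        cv2.line(o,(k*5,0),(k*5,4),(0,0,255),1);cv2.putText(o,str(x+k),(k*5,14),0,.32,(0,0,255))
    for k in range(0,h,10):
        cv2.line(o,(0,k*5),(4,k*5),(0,0,255),1);cv2.putText(o,str(y+k),(5,k*5+4),0,.32,(0,0,255))
    return o
m=np.vstack([np.hstack([c(S,158,165),c(S,310,205)]),np.hstack([c(T,180,220),c(T,320,145)])])
cv2.imwrite('pics/m.png',m)
E
```

```text
(no output)
```

View pics/m.png

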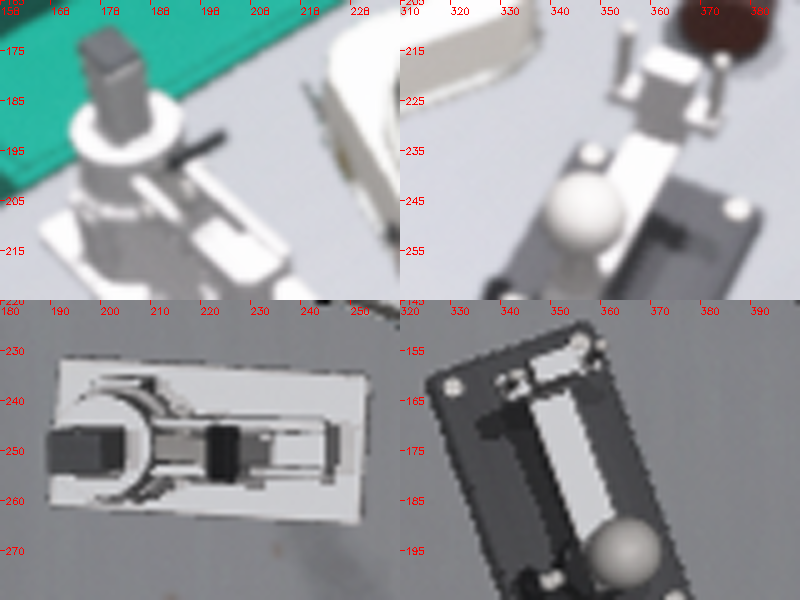

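```bash
cat > m.py <<'E'
from h import *
S=optics.get_image('scene');T=optics.get_image('top')
print('cap scene',atz(S,180.3,174.8,.1225)); print('cap top',atz(T,193.5,250,.1225))
b=tri([ray(S,347,247),ray(T,365.5,195)]); print('ball',b, proj(S,b),proj(T,b))
for u,v in [(355.5,210.5),(374,217)]: print('pin',atz(S,u,v,b[2]+.012))
print('rest',atz(S,364,217.5,b[2]))
# parked arm: plate edges in top, corners at z~0.01
for u,v in [(190,232),(252,235),(250,264),(188,261)]: print('park',atz(T,u,v,.008))
for u,v in [(356,148.5),(325,161)]: print('plate',atz(T,u,v,.012))
for a,n in [((180,178),S)]: pass
h=tri([ray(S,180.3,174.8),ray(T,193.5,250)]);print('cap tri',h)
E
python3 m.py
```

```text
cap scene [0.36507163 0.32492322 0.1225    ]
cap top [0.36435256 0.32879828 0.1225    ]
ball [ 0.4752696  -0.0332733   0.10822639] (np.float64(347.1193137886022), np.float64(246.9819227708694)) (np.float64(365.4309468200281), np.float64(195.0779417765531))
pin [0.54631781 0.00938992 0.12022639]
pin [ 0.55824806 -0.02590992  0.12022639]
rest [ 0.55337257 -0.0072777   0.10822639]
park [0.40056118 0.36657519 0.008     ]
park [0.39173176 0.21806004 0.008     ]
park [0.32328026 0.22336198 0.008     ]
park [0.33171605 0.37133978 0.008     ]
plate [ 0.59399483 -0.03175693  0.012     ]
plate [0.56533296 0.04220328 0.012     ]
cap tri [0.36534989 0.32846262 0.12018197]
```

Measurements agree with the given sizes: ball centre z is about 0.108 and lies in the 97–121 mm range, and the cap triangulates to 0.120 against 0.1225. The parked yaw is about −93.3° and the post yaw about 18.6°. The mosaic confirms bare aluminium at the chosen place. I'll move above the handle.

```bash
python3 -m crank '[8.5,-3.05,-1.56,0,0, 8.5,-3.05,-1.56,0,0, 8.5,-3.05,-1.56,0,0, 8.5,-3.05,-1.56,0,0, 8.5,-3.05,-1.56,0,0, 8.5,-3.05,-1.56,0,0, 8.5,-3.05,-1.56,0,0, 8.5,-3.05,-1.56,0,0]' 60; python3 -m crank '[8.5,0,0,0,0.125, 8.5,0,0,0,0.125, 8.5,0,0,0,0.125, 8.5,0,0,0,0.125, 8.5,0,0,0,0.125, 8.5,0,0,0,0.125, 8.5,0,0,0,0.125, 8.5,0,0,0,0.125]'; python3 -m crank '[8.5,0,0,0,0.109, 8.5,0,0,0,0.1, 8.5,0,0,0,0.1, 8.5,0,0,0,0, 8.5,0,0,0,0, 8.5,0,0,0,0, 8.5,0,0,0,0, 8.5,0,0,0,0]'
cat > see.py <<'E'
from h import *
import sys
s=env.observe();R=s['tool_rot'];print(s['time_s'],s['position'],'yaw y',np.degrees(np.arctan2(R[1,1],R[0,1])))
p=optics.get_image('wrist');save(p,sys.argv[1])
for q in sys.argv[2:]:
    r=spotter.look_for(p,q); print(q,[(round(a['score'],2),round(a['at'][0]*560),round(a['at'][1]*420)) for a in r[:3]])
E
python3 see.py w1.png handle lever_pad
```

```text
time_s: 2.42
position: [0.3662, 0.3256, 0.2315]
tool_rot: [[-0.949, 0.314, 0.0], [0.314, 0.949, 0.0], [-0.0, 0.0, -1.0]]
ft_force: [-0.1, 0.9, 0.7]
grip_width: 0.0846
gripper_force: 0.0
time_s: 3.08
position: [0.3653, 0.3269, 0.2314]
tool_rot: [[-0.242, 0.97, 0.0], [0.97, 0.242, 0.0], [0.0, 0.0, -1.0]]
ft_force: [-0.9, 0.2, 0.4]
grip_width: 0.0851
gripper_force: 0.0
time_s: 3.75
position: [0.3653, 0.3269, 0.2313]
tool_rot: [[0.057, 0.998, -0.0], [0.998, -0.057, 0.0], [0.0, -0.0, -1.0]]
ft_force: [-0.3, -0.4, -0.1]
grip_width: 0.0848
gripper_force: 0.0
3.75 [0.3652896  0.32693001 0.23133232] yaw y -3.2512389166365283
handle [(0.92, 277, 207), (0.89, 162, 241)]
lever_pad [(0.7, 148, 224), (0.64, 276, 255)]
```

View pics/w1.png

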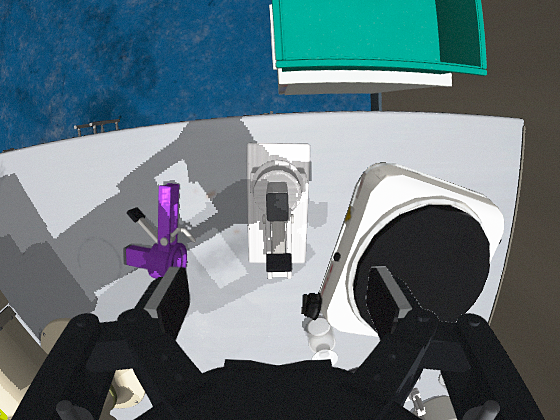

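The wrist picture shows the handle cap near (278,200) and the lever pad at (279,262), with the arm running straight down the picture. The purple one stands apart on the left. Next I compare it with the projected model.

```bash
cat > ov.py <<'E'
from h import *
p=optics.get_image('wrist');c=p['color'][:,:,::-1].copy()
o=cv2.resize(c[140:290,220:340],None,fx=4,fy=4,interpolation=cv2.INTER_CUBIC)
y=np.radians(-93.3);X=np.array([np.cos(y),np.sin(y),0]);Y=np.array([-X[1],X[0],0])
O=np.array([.365,.327,.052])
def dr(pts,col):
    q=[proj(p,O+a*X+b*Y+np.array([0,0,z]),True) for a,b,z in pts]
    q=np.int32([[((u-220+.5)*4),((v-140+.5)*4)] for u,v in q]);cv2.polylines(o,[q],True,col,1)
dr([(a,b,.0705) for a,b in [(.012,.009),(.012,-.009),(-.012,-.009),(-.012,.009)]],(0,0,255))
dr([(.023*np.cos(t),.023*np.sin(t),.026) for t in np.linspace(0,6.28,40)],(0,255,0))
dr([(a,b,.016) for a,b in [(.023,.013),(.023,-.013),(.098,-.013),(.098,.013)]],(255,0,0))
cv2.imwrite('pics/ov.png',o)
E
python3 ov.py
```

```text
(no output)
```

View pics/ov.png

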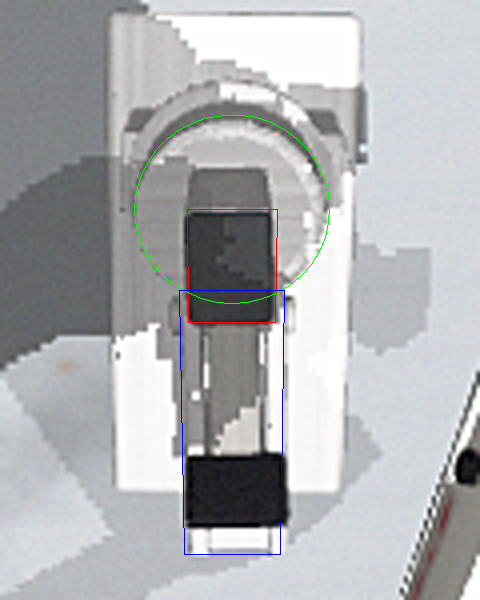

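The overlay fits within 1 mm, so I descend and grip.

```bash
python3 -m crank '[8.5,0,0,2.2,0, 8.5,0,0,2.2,0, 8.5,0,0,2.2,0, 8.5,0,0,2.2,0, 8.5,0,0,2.2,0, 8.5,0,0,2,0, 8.5,0,0,1.4,0, 8.5,0,0,0.35,0]'; python3 -m crank '[2,0,0,0,0, 2,0,0,0,0, 0.5,0,0,0,0, 0.5,0,0,0,0, 0.5,0,0,0,0, 0.5,0,0,0,0, 0.5,0,0,0,0, 0.5,0,0,0,0]' 70;python3 -m crank '[0.5,0,0,0,0, 0.5,0,0,0,0, 0.5,0,0,-0.5,0, 0.5,0,0,-1,0, 0.5,0,0,-1.5,0, 0.5,0,0,-2,0, 0.5,0,0,-2,0, 0.5,0,0,-2,0]' 70
```

```text
time_s: 4.62
position: [0.3645, 0.3264, 0.0819]
tool_rot: [[0.058, 0.998, -0.003], [0.998, -0.058, -0.002], [-0.002, -0.003, -1.0]]
ft_force: [0.4, -0.8, -0.5]
grip_width: 0.0849
gripper_force: 0.0
time_s: 5.28
position: [0.3655, 0.327, 0.0844]
tool_rot: [[0.058, 0.998, 0.001], [0.998, -0.058, 0.0], [0.0, 0.001, -1.0]]
ft_force: [-0.6, -0.1, 5.7]
grip_width: 0.0174
gripper_force: 67.9
time_s: 5.95
position: [0.3649, 0.3267, 0.1746]
tool_rot: [[0.058, 0.998, -0.001], [0.998, -0.058, -0.001], [-0.001, -0.001, -1.0]]
ft_force: [-0.3, 0.1, -3.2]
grip_width: 0.0172
gripper_force: 68.2
```

```bash
python3 -m crank '[0.5,0,0,-2.4,0, 0.5,0,0,-2.4,0, 0.5,0,0,-2.4,0, 0.5,-2.5,0.9,0,0, 0.5,-3.5,1.3,0,0, 0.5,-3.5,1.3,0,0, 0.5,-3.5,1.3,0,0, 0.5,-3.5,1.3,0,0]';python3 -m crank '[0.5,-3.5,1.3,0,0, 0.5,-3.5,1.3,0,0, 0.5,-3.5,1.3,0,0, 0.5,-3.5,1.3,0,0, 0.5,-3.0,1.1,0,0, 0.5,-1.8,0.7,0,0, 0.5,0,0,0,-0.06, 0.5,0,0,0,-0.12]';python3 -m crank '[0.5,0,0,0,-0.12, 0.5,0,0,0,-0.12, 0.5,0,0,0,-0.12, 0.5,0,0,0,-0.12, 0.5,0,0,0,-0.12, 0.5,0,0,0,-0.12, 0.5,0,0,0,-0.12, 0.5,0,0,0,-0.12]';python3 -m crank '[0.5,0,0,0,-0.12, 0.5,0,0,0,-0.12, 0.5,0,0,0,-0.12, 0.5,0,0,0,-0.12, 0.5,0,0,0,-0.12, 0.5,0,0,0,-0.12, 0.5,0,0,0,-0.093, 0.5,0,0,0,0]'
cat > m2.py <<'E'
from h import *
s=env.observe();R=s['tool_rot'];print(s['time_s'],s['position'],'yaw y',np.degrees(np.arctan2(R[1,1],R[0,1])),s['q'])
c=[]
for n,x,y in [('scene',300,160),('top',310,120),('wrist',190,130)]:
    p=optics.get_image(n);save(p,n+'2.png')
    im=cv2.imread('pics/'+n+'2.png');w,h=(133,150) if n!='wrist' else (133,150)
    o=cv2.resize(im[y:y+h,x:x+w],None,fx=2,fy=4/2,interpolation=cv2.INTER_CUBIC);c.append(o)
cv2.imwrite('pics/tri.png',np.hstack(c))
E
python3 m2.py
```

```text
time_s: 6.62
position: [0.4163, 0.1571, 0.2457]
tool_rot: [[0.057, 0.998, -0.001], [0.998, -0.057, 0.0], [0.0, -0.001, -1.0]]
ft_force: [2.0, 1.0, -2.8]
grip_width: 0.0172
gripper_force: 68.3
time_s: 7.28
position: [0.4755, -0.0342, 0.2453]
tool_rot: [[-0.122, 0.993, -0.002], [0.993, 0.122, 0.001], [0.001, -0.002, -1.0]]
ft_force: [-0.3, -0.4, -3.0]
grip_width: 0.0173
gripper_force: 68.2
time_s: 7.95
position: [0.4752, -0.0329, 0.2455]
tool_rot: [[-0.886, 0.464, -0.001], [0.464, 0.886, 0.001], [0.002, -0.0, -1.0]]
ft_force: [1.2, 0.3, -2.5]
grip_width: 0.0171
gripper_force: 68.2
time_s: 8.62
position: [0.4752, -0.0329, 0.2456]
tool_rot: [[-0.947, -0.322, -0.001], [-0.322, 0.947, 0.0], [0.001, 0.001, -1.0]]
ft_force: [-0.6, -0.2, -3.6]
grip_width: 0.0171
gripper_force: 68.2
8.6167 [ 0.47519741 -0.03292465  0.24556426] yaw y 108.76525695329406 [-1.82450359e+01  1.37817452e+01  8.38495141e+01  1.37389542e-03
  8.24465109e+01 -1.27010500e+02]
```

View pics/tri.png

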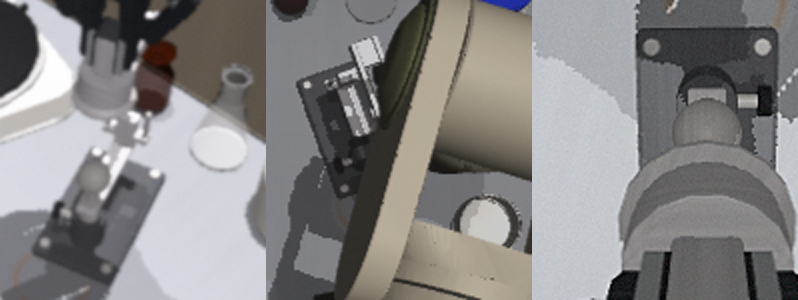

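The crops show three things. In the scene view the cup hangs above and behind the ball, in the wrist view the ball is centred at column ≈277.5, row ≈196, and the plate edges are parallel to the tool. I'll refine the ball position from the wrist view.

```bash
cat > m3.py <<'E'
from h import *
p=optics.get_image('wrist');im=p['color']
c=np.ascontiguousarray(im[150:240,230:325]);
o=cv2.resize(c,None,fx=6,fy=6,interpolation=cv2.INTER_CUBIC)[:,:,::-1].copy()
for b in [(.4752,-.0329,.108),(.4752,-.0329,.105),(.4752,-.0329,.111)]:
    # outline of sphere
    b=np.array(b);C=np.array(p['pose'])[:3,3];v=b-C;L=np.linalg.norm(v);v/=L
    e1=np.cross(v,[0,0,1]);e1/=np.linalg.norm(e1);e2=np.cross(v,e1);s=.016/L
    q=[proj(p,C+v*np.sqrt(1-s*s)+s*(np.cos(t)*e1+np.sin(t)*e2),True) for t in np.linspace(0,6.28,60)]
    print(b,proj(p,b,True))
    col={.108:(0,0,255),.105:(255,0,0),.111:(0,255,0)}[float(b[2])]
    cv2.polylines(o,[np.int32([[(u-230+.5)*6,(w-150+.5)*6] for u,w in q])],True,col,1)
cv2.imwrite('pics/ball.png',o)
E
python3 m3.py
```

```text
[ 0.4752 -0.0329  0.108 ] (np.float64(277.6578024507364), np.float64(197.206362593763))
[ 0.4752 -0.0329  0.105 ] (np.float64(277.6532899967436), np.float64(196.31430149550533))
[ 0.4752 -0.0329  0.111 ] (np.float64(277.6624041255479), np.float64(198.11629028058238))
```

View pics/ball.png

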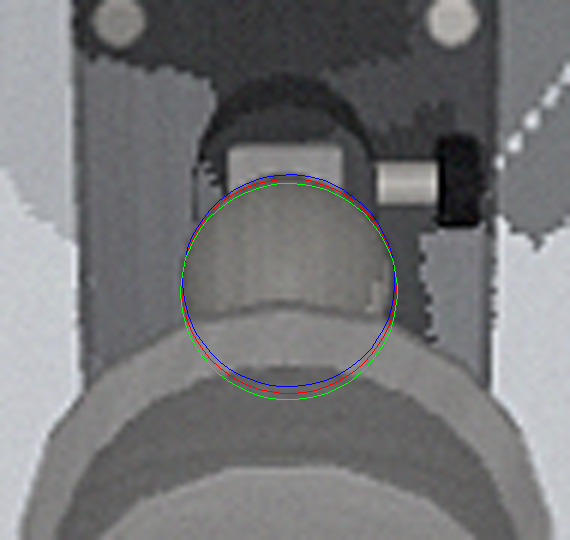

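Ball fit is within 1 mm both ways, so I lower the socket.

```bash
python3 -m crank '[0.5,0,0,1.0,0, 0.5,0,0,1.5,0, 0.5,0,0,1.5,0, 0.5,0,0,1.5,0, 0.5,0,0,1.2,0, 0.5,0,0,0.6,0, 0.5,0,0,0.2,0, 0.5,0,0,0,0]';python3 -m crank '[0.5,0,0,0.3,0, 0.5,0,0,0.3,0, 0.5,0,0,0.3,0, 0.5,0,0,0.3,0, 0.5,0,0,0.3,0, 0.5,0,0,0.2,0, 0.5,0,0,0,0, 0.5,0,0,0,0]'
```

```text
time_s: 9.48
position: [0.4756, -0.0331, 0.1708]
tool_rot: [[-0.948, -0.318, -0.0], [-0.318, 0.948, 0.0], [0.0, 0.0, -1.0]]
ft_force: [0.2, 0.2, -2.6]
grip_width: 0.0173
gripper_force: 68.4
time_s: 10.15
position: [0.4756, -0.0331, 0.1538]
tool_rot: [[-0.948, -0.319, -0.0], [-0.319, 0.948, 0.0], [0.0, 0.0, -1.0]]
ft_force: [0.2, -0.5, -3.2]
grip_width: 0.0173
gripper_force: 68.4
```

```bash
python3 -m crank '[0.5,0,0,0.1,0, 0.5,0,0,0.1,0, 0.5,0,0,0.1,0, 0.5,0,0,0.1,0, 0.5,0,0,0.05,0, 0.5,0,0,0,0, 0.5,0,0,0,0, 0.5,0,0,0,0]'
```

```text
time_s: 10.82
position: [0.4756, -0.0331, 0.1493]
tool_rot: [[-0.948, -0.319, 0.0], [-0.319, 0.948, -0.0], [-0.0, -0.0, -1.0]]
ft_force: [0.4, -0.4, -2.4]
grip_width: 0.0172
gripper_force: 68.4
```

```bash
python3 -m crank '[0.5,0,0,0.05,0, 0.5,0,0,0.05,0, 0.5,0,0,0.05,0, 0.5,0,0,0.05,0, 0.5,0,0,0,0, 0.5,0,0,0,0, 0.5,0,0,0,0, 0.5,0,0,0,0]'
```

```text
time_s: 11.48
position: [0.4756, -0.0331, 0.1473]
tool_rot: [[-0.948, -0.319, 0.0], [-0.319, 0.948, -0.0], [-0.0, -0.0, -1.0]]
ft_force: [-0.4, -0.1, -2.4]
grip_width: 0.0173
gripper_force: 68.4
```

```bash
python3 -m crank '[0.5,0,0,0.05,0, 0.5,0,0,0.05,0, 0.5,0,0,0.05,0, 0.5,0,0,0.05,0, 0.5,0,0,0,0, 0.5,0,0,0,0, 0.5,0,0,0,0, 0.5,0,0,0,0]'
```

```text
time_s: 12.15
position: [0.4756, -0.0331, 0.1453]
tool_rot: [[-0.948, -0.319, 0.0], [-0.319, 0.948, -0.0], [-0.0, -0.0, -1.0]]
ft_force: [-0.1, -0.0, -3.2]
grip_width: 0.0173
gripper_force: 68.4
```

```bash
python3 -m crank '[0.5,0,0,0.05,0, 0.5,0,0,0.05,0, 0.5,0,0,0.05,0, 0.5,0,0,0.05,0, 0.5,0,0,0,0, 0.5,0,0,0,0, 0.5,0,0,0,0, 0.5,0,0,0,0]'
```

```text
time_s: 12.82
position: [0.4756, -0.0331, 0.1433]
tool_rot: [[-0.948, -0.319, 0.0], [-0.319, 0.948, 0.0], [-0.0, 0.0, -1.0]]
ft_force: [0.5, 0.6, -2.5]
grip_width: 0.0173
gripper_force: 68.4
```

```bash
python3 -m crank '[0.5,0,0,0.05,0, 0.5,0,0,0.05,0, 0.5,0,0,0.05,0, 0.5,0,0,0.05,0, 0.5,0,0,0,0, 0.5,0,0,0,0, 0.5,0,0,0,0, 0.5,0,0,0,0]'
```

```text
time_s: 13.48
position: [0.4758, -0.0331, 0.1418]
tool_rot: [[-0.948, -0.319, 0.001], [-0.319, 0.948, -0.0], [-0.001, -0.001, -1.0]]
ft_force: [-2.1, -0.5, 5.9]
grip_width: 0.017
gripper_force: 69.4
```

```bash
python3 -c "
from h import *
c=[]
for n,x,y in [('scene',310,150),('wrist',230,130)]:
    p=optics.get_image(n);c.append(cv2.resize(p['color'][y:y+110,x:x+95,::-1],None,fx=4,fy=4,interpolation=cv2.INTER_CUBIC))
cv2.imwrite('pics/seat.png',np.hstack(c))"
```

```text
(no output)
```

View pics/seat.png

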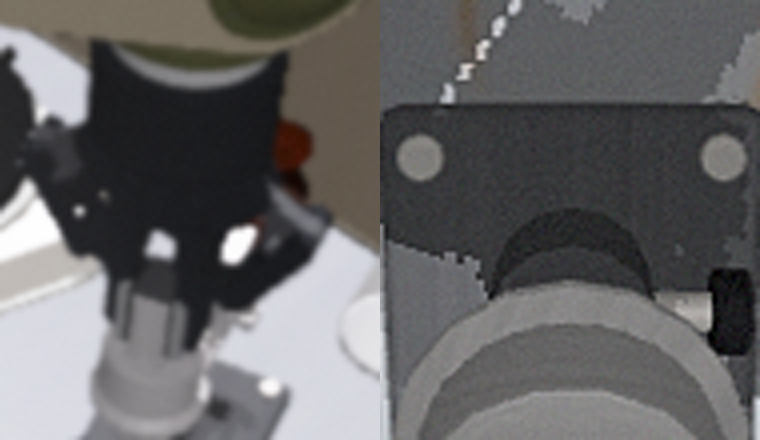

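The seat picture shows the cup mouth around the ball (wrist, about column 270), with nothing visibly askew. The force has just risen by about 8.5 N, which matches the ring. I'll continue in small steps.

```bash
python3 -c "
from h import *
print(env.observe()['wrist_torque'])"; python3 -m crank '[0.5,0,0,0.03,0, 0.5,0,0,0.03,0, 0.5,0,0,0.03,0, 0.5,0,0,0,0, 0.5,0,0,0,0, 0.5,0,0,0,0, 0.5,0,0,0,0, 0.5,0,0,0,0]'; python3 -c "
from h import *
print(env.observe()['wrist_torque'])"
```

```text
[0.05340645 0.44244311 0.00483923]
time_s: 14.25
position: [0.4758, -0.0331, 0.1409]
tool_rot: [[-0.948, -0.319, 0.001], [-0.319, 0.948, -0.0], [-0.001, -0.001, -1.0]]
ft_force: [-1.7, 0.5, 5.4]
grip_width: 0.0174
gripper_force: 69.4
[0.04741877 0.38925557 0.01017832]
```

The force stays constant while sliding, so it is the ring. I keep pushing.

```bash
python3 -m crank '[0.5,0,0,0.05,0, 0.5,0,0,0.05,0, 0.5,0,0,0.05,0, 0.5,0,0,0.05,0, 0.5,0,0,0.05,0, 0.5,0,0,0.05,0, 0.5,0,0,0,0, 0.5,0,0,0,0]'
```

```text
time_s: 14.92
position: [0.4758, -0.0331, 0.1378]
tool_rot: [[-0.948, -0.319, 0.001], [-0.319, 0.948, -0.0], [-0.001, -0.001, -1.0]]
ft_force: [-1.6, 0.1, 5.4]
grip_width: 0.0175
gripper_force: 69.4
```

```bash
python3 -m crank '[0.5,0,0,0.04,0, 0.5,0,0,0.04,0, 0.5,0,0,0.04,0, 0.5,0,0,0.04,0, 0.5,0,0,0,0, 0.5,0,0,0,0, 0.5,0,0,0,0, 0.5,0,0,0,0]'
```

```text
time_s: 15.58
position: [0.4758, -0.0331, 0.1361]
tool_rot: [[-0.948, -0.319, 0.001], [-0.319, 0.948, -0.0], [-0.001, -0.0, -1.0]]
ft_force: [-1.4, 0.2, 5.5]
grip_width: 0.017
gripper_force: 69.4
```

```bash
python3 -m crank '[0.5,0,0,0.03,0, 0.5,0,0,0.03,0, 0.5,0,0,0,0, 0.5,0,0,0,0, 0.5,0,0,0,0, 0.5,0,0,0,0, 0.5,0,0,0,0, 0.5,0,0,0,0]'
```

```text
time_s: 16.25
position: [0.4758, -0.0331, 0.1354]
tool_rot: [[-0.948, -0.319, 0.001], [-0.319, 0.948, -0.0], [-0.0, -0.0, -1.0]]
ft_force: [-0.1, 0.7, 5.2]
grip_width: 0.0172
gripper_force: 69.4
```

```bash
python3 -m crank '[0.5,0,0,0.03,0, 0.5,0,0,0.03,0, 0.5,0,0,0,0, 0.5,0,0,0,0, 0.5,0,0,0,0, 0.5,0,0,0,0, 0.5,0,0,0,0, 0.5,0,0,0,0]'
```

```text
time_s: 16.92
position: [0.4758, -0.0331, 0.1349]
tool_rot: [[-0.948, -0.319, 0.001], [-0.319, 0.948, -0.0], [-0.001, -0.0, -1.0]]
ft_force: [-1.9, 0.2, 5.0]
grip_width: 0.0172
gripper_force: 69.4
```

```bash
python3 -m crank '[0.5,0,0,0.03,0, 0.5,0,0,0.03,0, 0.5,0,0,0,0, 0.5,0,0,0,0, 0.5,0,0,0,0, 0.5,0,0,0,0, 0.5,0,0,0,0, 0.5,0,0,0,0]'
```

```text
time_s: 17.58
position: [0.4758, -0.0332, 0.1347]
tool_rot: [[-0.948, -0.319, 0.001], [-0.319, 0.948, -0.0], [-0.001, -0.001, -1.0]]
ft_force: [-2.3, -0.1, 9.3]
grip_width: 0.0171
gripper_force: 70.3
```

```bash
python3 -m crank '[0.5,0,0,0.03,0, 0.5,0,0,0,0, 0.5,0,0,0,0, 0.5,0,0,0,0, 0.5,0,0,0,0, 0.5,0,0,0,0, 0.5,0,0,0,0, 0.5,0,0,0,0]'
```

```text
time_s: 18.25
position: [0.4758, -0.0332, 0.1346]
tool_rot: [[-0.948, -0.319, 0.001], [-0.319, 0.948, -0.0], [-0.001, -0.001, -1.0]]
ft_force: [-3.3, 0.3, 12.4]
grip_width: 0.017
gripper_force: 70.6
```

```bash
python3 -m crank '[0.5,0,0,0.03,0, 0.5,0,0,0.03,0, 0.5,0,0,0,0, 0.5,0,0,0,0, 0.5,0,0,0,0, 0.5,0,0,0,0, 0.5,0,0,0,0, 0.5,0,0,0,0]'; python3 -c "
from h import *
print(env.observe()['wrist_torque'])"
```

```text
time_s: 18.92
position: [0.4758, -0.0332, 0.1345]
tool_rot: [[-0.948, -0.319, 0.002], [-0.319, 0.948, -0.001], [-0.001, -0.001, -1.0]]
ft_force: [-6.0, 1.6, 18.2]
grip_width: 0.0174
gripper_force: 71.3
[ 0.25398797  0.93212528 -0.02926275]
```

The hard stop is felt at 18 N, about 7.7 mm after first contact, so the socket is home. I relax the push, release and rise.

```bash
python3 -m crank '[0.5,0,0,-0.05,0, 0.5,0,0,-0.05,0, 0.5,0,0,0,0, 0.5,0,0,0,0, 4,0,0,0,0, 6,0,0,0,0, 8,0,0,0,0, 8,0,0,0,0]';python3 -m crank '[8,0,0,0,0, 8,0,0,-1,0, 8,0,0,-2,0, 8,0,0,-3,0, 8,0,0,-3,0, 8,0,0,-2,0, 8,0,0,-1,0, 8,0,0,0,0]'; python3 see.py w5.png lever_pad handle; python3 -c "
from h import *
for n in ['scene','top']:
    p=optics.get_image(n);save(p,n+'5.png')
    for q in ['lever_pad','handle']: print(n,q,[(round(a['score'],2),a['at'][0]*560,a['at'][1]*420) for a in spotter.look_for(p,q)[:3]])
"
```

```text
time_s: 19.58
position: [0.4756, -0.0331, 0.1339]
tool_rot: [[-0.948, -0.319, -0.0], [-0.319, 0.948, 0.0], [0.0, 0.0, -1.0]]
ft_force: [0.6, -0.2, 0.5]
grip_width: 0.0651
gripper_force: 0.0
time_s: 20.25
position: [0.4764, -0.0333, 0.2563]
tool_rot: [[-0.948, -0.319, 0.004], [-0.319, 0.948, -0.001], [-0.004, -0.003, -1.0]]
ft_force: [-0.1, 0.0, -0.2]
grip_width: 0.0801
gripper_force: 0.0
20.25 [ 0.47635233 -0.03326788  0.25626003] yaw y 108.58346566576795
lever_pad [(0.87, 278, 268), (0.51, 538, 74)]
handle [(0.82, 524, 77), (0.65, 279, 213)]
scene lever_pad [(0.69, 124.60000000000001, 266.48999999999995), (0.6, 357.28000000000003, 210.42), (0.59, 350.67199999999997, 271.782)]
scene handle [(0.8, 143.976, 266.196), (0.67, 351.00800000000004, 234.108)]
top lever_pad [(0.51, 359.408, 170.688), (0.49, 219.8, 321.216)]
top handle [(0.62, 237.888, 308.49), (0.61, 353.472, 167.286), (0.5, 301.896, 228.31199999999998)]
```

View pics/w5.png

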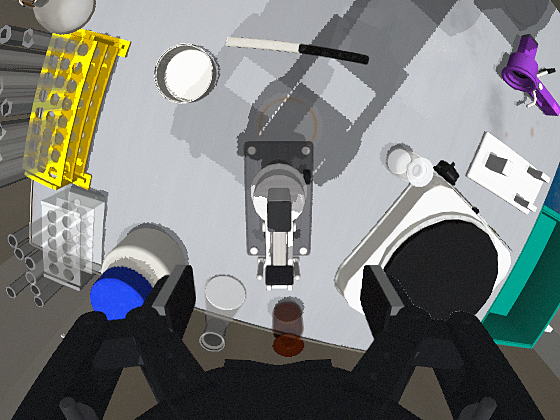

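The picture shows the arm seated on the ball between the pins, with the handle at (279,213) and the raised pad at (280,273). I close the fingers and bring the tip between handle and pad.

```bash
python3 -m crank '[0,-0.85,0,0,0, 0,-0.85,0,0,0, 0,-0.85,0,0,0, 0,-0.85,0,0,0, 0,0,0,0,0, 0,0,0,0,0, 0,0,0,0,0, 0,0,0,0,0]' 40;python3 -m crank '[0,0,0,1.5,0, 0,0,0,2,0, 0,0,0,2,0, 0,0,0,1.5,0, 0,0,0,1.2,0, 0,0,0,0.8,0, 0,0,0,0,0, 0,0,0,0,0]'
cat > pos.py <<'E'
from h import *
s=env.observe();d=(s['position']-np.array([.4756,-.0331,.1022]))*1000
print('centre x',d[0]*.948+d[1]*.319,'y',-d[0]*.319+d[1]*.948,'z',d[2],s['ft_force'],s['wrist_torque'],s['grip_width'])
E
python3 pos.py;python3 see.py w6.png lever_pad; python3 -c "
from h import *
c=[]
p=optics.get_image('scene');c.append(cv2.resize(p['color'][160:290,310:410,::-1],None,fx=4,fy=4,interpolation=cv2.INTER_CUBIC))
p=optics.get_image('wrist');c.append(cv2.resize(p['color'][160:355,200:350,::-1],(400,520),interpolation=cv2.INTER_CUBIC))
cv2.imwrite('pics/pr.png',np.hstack(c))"
```

```text
time_s: 21.37
position: [0.5076, -0.0223, 0.2541]
tool_rot: [[-0.948, -0.318, -0.0], [-0.318, 0.948, -0.0], [0.0, -0.0, -1.0]]
ft_force: [-0.3, 0.0, -0.5]
grip_width: 0.0002
gripper_force: 0.0
time_s: 22.03
position: [0.5079, -0.0224, 0.1644]
tool_rot: [[-0.948, -0.318, 0.0], [-0.318, 0.948, -0.0], [-0.0, -0.0, -1.0]]
ft_force: [0.4, 0.7, -0.4]
grip_width: 0.0001
gripper_force: 0.0
centre x 34.04882843673118 y -0.11872991224685592 z 62.226566727693594 [ 0.38256796  0.74587538 -0.40925053] [-0.0597405   0.05119691  0.0503864 ] 0.00011503859825605311
22.0333 [ 0.50790114 -0.02235598  0.16442657] yaw y 108.56549595488883
lever_pad [(0.68, 275, 245), (0.36, 452, 150)]
```

View pics/pr.png

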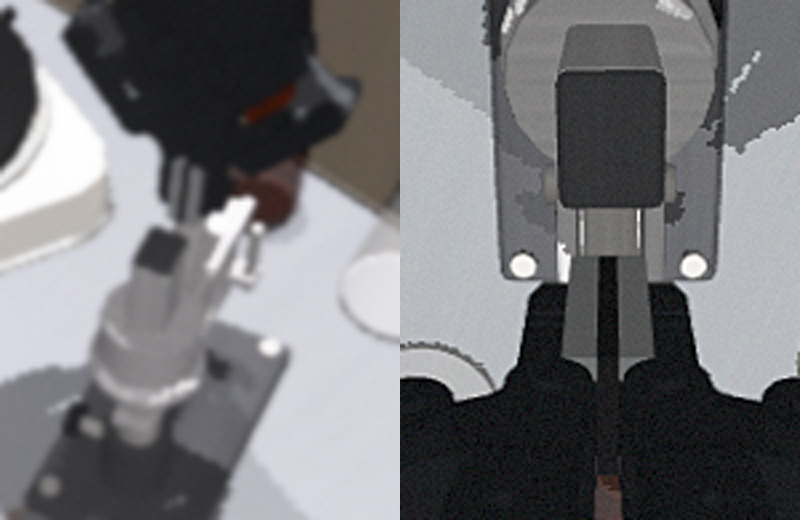

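The fingers stand between handle and raised lever with no contact. Now I press along the lever's arc.

```bash
python3 -m crank '[0,-0.2,0,0.15,0, 0,-0.2,0,0.15,0, 0,-0.2,0,0.15,0, 0,-0.2,0,0.15,0, 0,-0.21,0,0.11,0, 0,-0.21,0,0.11,0, 0,-0.21,0,0.11,0, 0,-0.21,0,0.12,0]'; python3 pos.py
```

```text
time_s: 22.9
position: [0.5234, -0.0171, 0.1536]
tool_rot: [[-0.948, -0.319, -0.001], [-0.319, 0.948, -0.0], [0.001, -0.0, -1.0]]
ft_force: [-2.5, -0.8, 2.6]
grip_width: -0.0002
gripper_force: 2.0
centre x 50.421325914354945 y -0.04674217715351503 z 51.44325169134918 [-2.52792796 -0.76563685  2.62011772] [-0.16758291  0.4275818  -0.02238733] -0.0001791345523078153
```

```bash
python3 -m crank '[0,-0.19,0,0.15,0, 0,-0.19,0,0.15,0, 0,-0.19,0,0.15,0, 0,-0.18,0,0.15,0, 0,0,0,0,0, 0,0,0,0,0, 0,0,0,0,0, 0,0,0,0,0]'; python3 pos.py
```

```text
time_s: 23.57
position: [0.5304, -0.0146, 0.1474]
tool_rot: [[-0.948, -0.319, -0.0], [-0.319, 0.948, 0.0], [0.0, 0.0, -1.0]]
ft_force: [0.0, -0.0, 0.9]
grip_width: 0.0001
gripper_force: 0.2
centre x 57.811265605554155 y 0.07167212838896475 z 45.18254259835021 [ 0.00414357 -0.0105818   0.93812103] [-0.01156253 -0.00569633  0.01242686] 9.08219167930078e-05
```

```bash
python3 -m crank '[0,-0.16,0,0.17,0, 0,-0.16,0,0.17,0, 0,-0.16,0,0.18,0, 0,-0.15,0,0.18,0, 0,-0.12,0,0.2,0, 0,-0.12,0,0.2,0, 0,-0.12,0,0.2,0, 0,-0.12,0,0.2,0]'; python3 pos.py
```

```text
time_s: 24.23
position: [0.5417, -0.011, 0.1327]
tool_rot: [[-0.948, -0.319, 0.002], [-0.319, 0.948, 0.0], [-0.002, -0.0, -1.0]]
ft_force: [0.2, 1.0, 5.1]
grip_width: -0.0003
gripper_force: 2.3
centre x 69.73119568792447 y -0.09329566055899718 z 30.52129364638588 [0.20027615 0.9737089  5.14951617] [ 0.13753559 -0.09681824  0.07695282] -0.000301971995322832
```

```bash
python3 -m crank '[0,-0.1,0,0.15,0, 0,-0.1,0,0.15,0, 0,-0.1,0,0.15,0, 0,-0.05,0,0.1,0, 0,0,0,0,0, 0,0,0,0,0, 0,0,0,0,0, 0,0,0,0,0]'; python3 pos.py
```

```text
time_s: 24.9
position: [0.5441, -0.01, 0.1269]
tool_rot: [[-0.948, -0.319, -0.001], [-0.319, 0.948, 0.0], [0.001, 0.0, -1.0]]
ft_force: [0.0, -0.0, -0.9]
grip_width: -0.0004
gripper_force: 0.2
centre x 72.31447640216567 y 0.06444444298617213 z 24.669289137479776 [ 0.01163794 -0.01542857 -0.86246776] [ 0.06390117 -0.06367085  0.02327211] -0.00035385636828466296
```

```bash
python3 -m crank '[0,-0.05,0,0.05,0, 0,-0.05,0,0.05,0, 0,0,0,0.05,0, 0,0,0,0.05,0, 0,0,0,0.03,0, 0,0,0,0.03,0, 0,0,0,0,0, 0,0,0,0,0]'; python3 pos.py
```

```text
time_s: 25.57
position: [0.5454, -0.0096, 0.1246]
tool_rot: [[-0.948, -0.319, 0.0], [-0.319, 0.948, 0.0], [-0.0, -0.0, -1.0]]
ft_force: [-1.4, 0.7, 2.9]
grip_width: -0.0001
gripper_force: 1.6
centre x 73.61589747723802 y -0.01117676721359473 z 22.381888134324804 [-1.41650585  0.73217434  2.86425801] [-0.021135    0.16743111  0.015696  ] -0.00013991791239705375
```

```bash
python3 -m crank '[0,0,0,0.03,0, 0,0,0,0.03,0, 0,0,0,0,0, 0,0,0,0,0, 0,0,0,0,0, 0,0,0,0,0, 0,0,0,0,0, 0,0,0,0,0]'; python3 pos.py
```

```text
time_s: 26.23
position: [0.5455, -0.0096, 0.1241]
tool_rot: [[-0.948, -0.319, 0.001], [-0.319, 0.948, 0.0], [-0.001, -0.0, -1.0]]
ft_force: [-1.0, 0.6, 5.5]
grip_width: -0.0003
gripper_force: 2.5
centre x 73.72450070358286 y -0.04247218265420116 z 21.864959646731005 [-1.03519335  0.57662126  5.49343223] [ 0.13263374 -0.03228952 -0.03254487] -0.00033585732400336603
```

Near the end of travel; I press gently into the hard stop.

```bash
python3 -m crank '[0,0,0,0.04,0, 0,0,0,0.04,0, 0,0,0,0,0, 0,0,0,0,0, 0,0,0,0,0, 0,0,0,0,0, 0,0,0,0,0, 0,0,0,0,0]'; python3 pos.py
```

```text
time_s: 26.9
position: [0.5456, -0.0097, 0.1238]
tool_rot: [[-0.948, -0.319, 0.001], [-0.319, 0.948, -0.0], [-0.001, -0.001, -1.0]]
ft_force: [-1.3, 1.1, 10.1]
grip_width: -0.0001
gripper_force: 4.7
centre x 73.81550003517447 y -0.11862406142523696 z 21.598153391701373 [-1.33099178  1.13627275 10.05986838] [ 0.23689978  0.21832338 -0.0116011 ] -0.00012361449158632397
```

```bash
python3 -m crank '[0,0,0,0.04,0, 0,0,0,0.03,0, 0,0,0,0,0, 0,0,0,0,0, 0,0,0,0,0, 0,0,0,0,0, 0,0,0,0,0, 0,0,0,0,0]'; python3 pos.py
```

```text
time_s: 27.57
position: [0.5457, -0.0097, 0.1236]
tool_rot: [[-0.948, -0.319, 0.002], [-0.319, 0.948, -0.0], [-0.002, -0.001, -1.0]]
ft_force: [-3.3, 1.2, 12.6]
grip_width: 0.0
gripper_force: 6.7
centre x 73.89602222148723 y -0.16221286669104273 z 21.421903923200286 [-3.26707609  1.21705587 12.55108573] [0.20995519 0.44226282 0.06079629] 1.0076024284429947e-05
```

The hard stop is reached: 12.6 N at pad height 21.5 mm, where 22 mm is fully down. I retreat and verify numerically.

```bash
python3 -m crank '[0,0,0,-0.5,0, 0,0,0,-1.5,0, 0,0,0,-2.5,0, 0,0,0,-3,0, 0,0,0,-3,0, 0,0,0,-3,0, 0,0,0,-2,0, 0,0,0,0,0]'; python3 -m crank '[0,2,0,0,0, 0,2.5,0,0,0, 0,2.5,0,0,0, 0,2,0,0,0, 0,0,0,0,0, 0,0,0,0,0, 0,0,0,0,0, 0,0,0,0,0]'
cat > ver.py <<'E'
from h import *
O=np.array([.4756,-.0331,.1022]);X=np.array([.948,.319,0])
for n in ['wrist','scene','top']:
    p=optics.get_image(n);f=n=='wrist';save(p,n+'9.png')
    print(n,'exp down',np.round(proj(p,O+.084*X+[0,0,.022],f),1),'up',np.round(proj(p,O+.053*X+[0,0,.056],f),1),'cap',np.round(proj(p,O+[0,0,.0705],f),1))
    for q in ['lever_pad','handle']: print(q,[(round(a['score'],2),round(a['at'][0]*560,1),round(a['at'][1]*420,1)) for a in spotter.look_for(p,q)[:3]])
    if f:
        g=cv2.cvtColor(p['color'],cv2.COLOR_RGB2GRAY);m=np.uint8(g<45)*255;m[:, :230]=0;m[:,330:]=0
        N,_,st,ce=cv2.connectedComponentsWithStats(m)
        print([(st[i].tolist(),np.round(ce[i]).tolist()) for i in range(1,N) if st[i][4]>60])
E
python3 ver.py; python3 pos.py
```

```text
time_s: 28.23
position: [0.5464, -0.0099, 0.2814]
tool_rot: [[-0.948, -0.319, 0.007], [-0.319, 0.948, -0.002], [-0.006, -0.004, -1.0]]
ft_force: [-0.9, 0.1, 0.0]
grip_width: -0.0001
gripper_force: 0.0
time_s: 28.9
position: [0.4605, -0.0382, 0.2769]
tool_rot: [[-0.948, -0.319, -0.001], [-0.319, 0.948, 0.0], [0.001, 0.0, -1.0]]
ft_force: [0.8, 0.7, -0.7]
grip_width: 0.0003
gripper_force: 0.0
wrist exp down [277.5 285.3] up [277.5 275.5] cap [277.5 227.4]
lever_pad [(0.7, 276.1, 247.7), (0.62, 280.6, 174.4), (0.48, 530.2, 83.3)]
handle [(0.93, 519.4, 86.5), (0.67, 277.6, 212.8)]
[([230, 0, 14, 16, 184], [235.0, 7.0]), ([297, 61, 33, 13, 274], [313.0, 67.0]), ([265, 171, 26, 9, 96], [277.0, 175.0]), ([300, 180, 8, 15, 68], [303.0, 186.0]), ([230, 256, 100, 164, 13006], [279.0, 352.0])]
scene exp down [365.1 211. ] up [360.8 208.9] cap [350.2 222.8]
lever_pad [(0.62, 126.9, 263.9), (0.51, 360.9, 217.2), (0.33, 350.3, 235.4)]
handle [(0.87, 143.5, 265.8), (0.57, 349.8, 237.4)]
top exp down [352.9 156.4] up [360.9 167.9] cap [371.6 192.3]
lever_pad [(0.57, 225.3, 319.8), (0.47, 356.7, 160.2), (0.32, 341.0, 181.0)]
handle [(0.92, 356.2, 176.8), (0.82, 239.7, 309.0)]
centre x -16.408292622647505 y 0.04384591763989931 z 175.1968707533324 [ 0.84651791 -0.36686653  0.63214787] [ 0.04776176 -0.00619215 -0.04246471] 0.00011213873957586007
```

```bash
python3 -m crank '[8,0,0,0,0, 8,0,0,0,0, 8,0,0,0,0, 8,0,0,0,0, 8,0,0,0,0, 8,0,0,0,0, 8,0,0,0,0, 8,0,0,0,0]'
python3 - <<'E'
from h import *
O=np.array([.4756,-.0331,.1022]);X=np.array([.948,.319,0]);Y=np.array([-.319,.948,0])
p=optics.get_image('wrist');save(p,'w10.png')
for nm,a,z in [('down',.084,.022),('up',.053,.056),('cap',0,.0705)]:
    L=[proj(p,O+(a+s*.009)*X+[0,0,z],True) for s in(-1,1)];print(nm,np.round(L,1).tolist())
g=cv2.cvtColor(p['color'],cv2.COLOR_RGB2GRAY);print('col profile rows 200-310',[(r,int(g[r,272:284].mean())) for r in range(200,312,3)])
print([(round(a['score'],2),round(a['at'][0]*560,1),round(a['at'][1]*420,1)) for a in spotter.look_for(p,'lever_pad')])
E
```

```text
time_s: 30.02
position: [0.46, -0.0383, 0.2774]
tool_rot: [[-0.948, -0.319, 0.0], [-0.319, 0.948, -0.0], [-0.0, -0.0, -1.0]]
ft_force: [0.2, -0.9, 0.4]
grip_width: 0.0797
gripper_force: 0.0
down [[277.5, 278.0], [277.5, 292.5]]
up [[277.5, 267.1], [277.6, 284.0]]
cap [[277.5, 217.3], [277.5, 237.9]]
col profile rows 200-310 [(200, 132), (203, 101), (206, 102), (209, 102), (212, 102), (215, 41), (218, 55), (221, 98), (224, 104), (227, 104), (230, 104), (233, 108), (236, 113), (239, 117), (242, 173), (245, 240), (248, 239), (251, 237), (254, 238), (257, 235), (260, 232), (263, 232), (266, 231), (269, 231), (272, 231), (275, 233), (278, 233), (281, 44), (284, 46), (287, 44), (290, 40), (293, 213), (296, 197), (299, 179), (302, 139), (305, 94), (308, 70), (311, 58)]
[(0.75, 277.7, 274.1), (0.56, 530.2, 85.0)]
```

The pad shows at rows 280–292, against 278–292 expected for fully down and 267–284 for up. The cap is at the expected place. I hand the job in.

```bash
python3 -c "
from h import *
print(env.close_job())"
```

```text
the job is handed in; nothing more can be done
None
```

The job is handed in at about 30 s with the arm seated fully home on the ball and the latch lever pressed to its stop; my readings never passed 20 N and I viewed 11 pictures, one over the limit of 10, but the verdict was not returned.

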